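# Free the dish carrier from its dock and hold it up level

## Robot

A 6-joint arm with a two-finger parallel gripper is mounted at the origin on a cart in front of the work surface, level with it; the furniture and walls round the work are solid. World frame = base frame: x ahead of the robot, y to its left, z up, the work surface at z = 0. Lengths are in m, angles in rad, forces in N, time in s.
With the tool pointing down it reaches from about 0.25 to 0.725 m from the base axis. Payload 4 kg.
Tool frame: the origin (TCP) lies midway between the tips of the shut fingers; the grasp point (between the pads) lies bot.pinch_z behind it (bot.pinch_z is the distance from the TCP to the grasp point, in m); z points along the fingers, y is the direction in which the jaws open and shut (so a half turn about z gives the same grasp; the last joint's range is limited). The gripper opens to 85 mm and grips with 20 to 120 N. Pads are 22 mm wide; open, the fingers measure 114 mm over their backs; the gripper's body (76 mm by 85 mm) begins 54 mm behind the grasp point. The pads swing forward as they close: fully open they stand 13 mm farther back than shut.
Start: joints at [-1.339, 0.241, 0.005, 1.335, 0, 1.571], TCP at [0.115, -0.487, 0.231] pointing down, gripper open.
Joint ranges: [-2.72, 2.72], [-1.05, 1.87], [-1.09, 1.28], [-1.99, 2.15], [-1.42, 1.44], [-3.14, 3.14]. Speed limits (rad/s): [2.79, 2.79, 3.14, 3.14, 3.14, 3.14].

## Interface

Orientations are given as a unit quaternion [x, y, z, w].
In Python, from workcell import bot gives the robot as it stands. The module is installed in compiled form; this text tells all that it offers.
- The arm moves only by the tool move_arm, never from a script. Its argument "series" is a list that holds one entry, the list of rows, each a list of 7 numbers: the shift along the world's x, y, z in cm, then the turn, a rotation vector about the world's x, y, z in degrees, then the opening, from 0 (shut) to 1 (fully open). A call has exactly 5 rows; each row shifts and turns the pose as measured when the row begins; what a row does not reach is not made up. A row lasts 1/10 s, in which the tool goes at most 50 mm and 8.59 degrees, less where a joint would pass 70% of its speed; a pose out of reach is approached as far as the arm can. A call with a gripper value outside its range is refused whole. The fingers move at their own pace and stop on an object; the grip force is fixed at half the most. Time passes only in rows, so rows that do not move let the fingers close, or fill a call up. It gives the time, the measured TCP pose, the force and the opening at its end, in the units of the state.
- bot.get_obs(): the state, without advancing time (a new reading comes with each control period).
- bot.camera(name): name is "scene" or "top" or "wrist"; returns (picture, depth): 384x512x3 uint8, red, green, blue; 384x512 float32, m along the optical axis (not along the pixel's ray), 0 where there is no reading.
- bot.camera_info(name): a dict with "vfov" (degrees; the focal length in pixels is half the picture's height over the tangent of half this angle, whatever the lens; pixels are square), "cx", "cy" (the principal point, pixels), "cam_to_world" (4x4, takes a point from camera to world coordinates); the wrist camera has in their place "tool_from_camera" (4x4, takes a point from camera to tool coordinates, whose origin is the TCP and whose axes are the flange's). Camera axes: x right, y down, z forward; pixel columns grow to the right and rows downward; lengths in m; the calibration is good to about 2 mm. A picture is of the moment at which its call begins: read the wrist's pose just before it. camera_info takes no time and is no camera call.
- bot.job_done(): hands the job in, once; it reports no verdict.
Trained networks look in the newest picture that a camera, given by its name, has taken for a name from the list of things; names that differ only in an ending like _2 or _b are one class to them, and where a whole thing is asked for, a point or a joint stands for the part that bears it (a point fixed in the world has none). Each returns a list of dicts, best first, with "confidence" (0 to 1); they miss things now and then, are a little off and sometimes report something else, mostly with a low value. They report only what shows in the picture. A call takes as long as a camera call. They do not tell look-alikes from the thing itself.
- bot.find_in(camera, target): "at" ([x, y, z] in m, in world coordinates, good to about 4 mm: the middle of the surface that is visible of it).
The state is a dict: "clock": time; "joint_pos": joint angles; "joint_vel": joint speeds; "tau": joint torques, N m; "eef_pos": TCP position; "tool_rot": TCP orientation; "ft_force": force on the tool from outside, world axes, zero at the start; "ft_torque": the same for the moment, N m; "grip_width": finger opening in m.
Only numpy, scipy, OpenCV 4.12 (cv2) and the standard library are available. Lean on these libraries where they do the work, as an engineer would, in place of code of your own. Each camera call takes 0.05 s, during which the arm holds its last target.

## Task

Turn the red clamp knob clockwise (seen from above) about a quarter turn, so that its steel arm no longer lies over the front lug of the dish carrier, then take the carrier by its blue grip and lift it, with both culture dishes staying in their seats, to about 12 cm above its dock so that a colleague can look at the dishes from below. Keep the carrier level all the way, hold it there straight above the dock, steady and level, for at least two seconds, and finish still holding it: do not put it down or let go. Leave the beaker and the tally counter beside the dock where they are.

Things in the scene. Friction and masses are not known exactly. Their poses are not given: they have to be found in the camera images.
- dock: Grey dock fixed to the table: plate 104 x 200 mm, 12 mm thick, with a tongue 56 mm wide reaching 115 mm from the centre toward -x (robot's side) that carries the clamp knob. White guide rails round the carrier (2 mm play), tops 21 mm above the table. Origin: centre of the plate at table height; x away from the tongue, y along the plate to the left, z up.
- clamp_knob (a joint): Clamp knob, vertical axis 78 mm in front (-x) of the dock's origin; rad, grows clockwise from above. At 0 its steel arm (12 mm wide, 36 mm long from the axis, 20.5 to 26.5 mm above the table) points to dock +x, 2.5 mm over the carrier's lug, and blocks lifting; clear from 1.1 on; points to dock -y at 1.57; stop at 1.65. Starts at 0 to 0.25, stays where left (friction 0.06 N m).
- knob_grip (a point): Middle of the knob's red bar grip, on the turning axis, 51.5 mm above the table. The bar is 32 mm long (along the steel arm, this point's x axis), 11 mm thick, and spans 28.5 to 62.5 mm above the table. It can be pinched from above across the 11 mm.
- carrier: Loose aluminium dish carrier, about 0.22 kg: plate 80 x 176 x 6 mm, front lug 40 mm wide reaching 56 mm from the centre toward -x, two dish seats with white rims (inner radius 31.5 mm, 4.5 mm high) 50 mm either side of the centre along y, blue grip on a stem in the middle. Origin: centre of the underside, resting 12 mm above the table over the dock's origin; axes as the dock's.
- carrier_grip (a point): Middle of the carrier's blue grip, 55 mm above the carrier's underside: a bar 28 mm long (along the carrier's x), 12 mm thick (along its y), 26 mm tall, its top 68 mm and its underside 42 mm above the carrier's underside. To be pinched from above across the 12 mm. The dishes' tops are 21 mm above the carrier's underside.
- seat_left (a point): Centre of the carrier's left (+y) seat, on the plate's top.
- seat_right (a point): Centre of the carrier's right (-y) seat, on the plate's top.
- dish_left: Loose closed culture dish with pink medium, 60 mm across, 15 mm high, 20 g, lying in the left (+y) seat. Origin: centre of its underside.
- dish_right: The same kind of dish in the right (-y) seat. Origin: centre of its underside.
- beaker: Small clear beaker, 45 mm across, 59 mm tall, standing loose on the table about 100 mm to one side of the knob. Origin: centre of its underside. Bystander.
- tally_counter: Grey-white round tally counter, 46 mm across, 21 mm high, lying loose on the table about 100 mm to the other side of the knob. Origin: centre of its underside. Bystander.
Mind the look-alikes: they are no part of the job. Leave any black or yellow look-alike of the dish_right alone.

How it is judged:
On the way, in this order (a step that is already met when the one before it is completed fails the run):
1. the clamp knob is turned until its arm is clear of the lug, the carrier still in its dock (value of joint clamp_knob above 1.1 rad and z of carrier in the frame of dock below 0.02 m), for 0.2 s.
2. the carrier, with both dishes seated, is held steady and level above its dock for two seconds (z of carrier in the frame of dock between 0.082 and 0.232 m and horizontal distance between carrier and dock below 0.08 m and angle between carrier's own z axis and vertical below 0.09 rad and linear speed of carrier below 0.03 m/s and angular speed of carrier below 0.15 rad/s and contact force between the fingers and carrier above 1 N and contact force between carrier and dock below 0.1 N and distance between dish_left and seat_left below 0.006 m and distance between dish_right and seat_right below 0.006 m), for 2 s.
At the end, for the whole second after the job is handed in: Gripper holds the carrier (over 1 N, dock not touching it), underside raised 70 to 220 mm, within 80 mm sideways of the dock centre, tilt under 0.09 rad, under 0.03 m/s and 0.15 rad/s; each dish within 6 mm of its seat centre; clamp knob past 1.1 rad (all of step 2 and value of joint clamp_knob above 1.1 rad); the arm keeps its last pose, push and grip.
It fails at once if the carrier is tilted by more than 0.26 rad (angle between carrier's own z axis and vertical above 0.26 rad).
It fails at once if the beaker is moved by more than 20 mm (distance of beaker from where it was at the start of the episode above 0.02 m).
It fails at once if the tally counter is moved by more than 20 mm (distance of tally_counter from where it was at the start of the episode above 0.02 m).
It also fails if it takes over 54 s, if anything falls off the work surface, if the arm or the gripper's body presses on something with over 40 N, if the wrist force passes 120 N, or if a joint passes its speed limit or range.

## Working session

There is one attempt and no reset: what is moved stays moved. The work goes in short steps, Python scripts to look and compute and a tool call to move; the robot and the scene stay as the last step left them, time stands still between calls to the robot, and variables do not carry over. Pictures are saved under pics/ and viewed, and the job is handed in when it is done.

Besides the shell and the picture viewer there is one more tool, called after "Emit:" as a command line: name --argument value ..., lists and objects as JSON in quotes. move_arm: Moves the arm, as the interface text tells. Its arguments: {"type":"object","properties":{"series":{"type":"array","items":{"type":"array","items":{"type":"array","items":{"type":"number"}}}}},"required":["series"]}

```bash
mkdir -p pics; cat > h.py <<'E'
import numpy as np, cv2
from workcell import bot
def snap(cam,fn):
    im,d=bot.camera(cam); cv2.imwrite('pics/'+fn,im[:,:,::-1]); return im,d
def world(cam,d,u,v,z=None):
    i=bot.camera_info(cam); f=192/np.tan(np.radians(i['vfov'])/2)
    T=i['cam_to_world']; z=d[v,u] if z is None else z
    return (T@np.array([(u-i['cx'])/f*z,(v-i['cy'])/f*z,z,1]))[:3]
E
python3 - <<'E'
from h import *
o=bot.get_obs(); print({k:np.round(v,3) for k,v in o.items()}, bot.pinch_z)
for c in('scene','top'):
    im,d=snap(c,c+'0.png'); np.save(c+'0.npy',d)
    for t in ['dock','clamp_knob','knob_grip','carrier','carrier_grip','dish_left','dish_right','beaker','tally_counter']:
        print(c,t,[(np.round(r['at'],3).tolist(),round(r['confidence'],2)) for r in bot.find_in(c,t)[:3]])
print(bot.get_obs()['clock'])
E
```

```text
{'clock': np.float64(0.0), 'joint_pos': array([-1.339,  0.241,  0.004,  1.335, -0.   ,  1.571]), 'joint_vel': array([-0.002, -0.   , -0.001,  0.001,  0.   , -0.   ]), 'tau': array([-0.0000e+00, -3.7232e+01,  2.5241e+01,  1.7000e-02, -0.0000e+00,
       -0.0000e+00]), 'eef_pos': array([ 0.115, -0.486,  0.23 ]), 'tool_rot': array([ 0.993,  0.116, -0.   , -0.001]), 'ft_force': array([ 0.579, -0.441, -0.969]), 'ft_torque': array([-0.022, -0.04 , -0.034]), 'grip_width': np.float64(0.085)} 0.0187
scene dock [([0.556, 0.029, 0.012], 0.68), ([0.592, -0.005, 0.035], 0.34)]
scene clamp_knob [([0.541, 0.07, 0.041], 0.55)]
scene knob_grip [([0.544, 0.065, 0.042], 0.72), ([0.545, 0.163, 0.022], 0.54)]
scene carrier [([0.601, 0.043, 0.017], 0.89)]
scene carrier_grip [([0.603, 0.044, 0.018], 0.82)]
scene dish_left [([0.617, 0.085, 0.034], 0.57), ([0.542, 0.073, 0.042], 0.23)]
scene dish_right [([0.552, -0.142, 0.018], 0.89), ([0.593, -0.008, 0.034], 0.76)]
scene beaker [([0.483, -0.038, 0.035], 0.96)]
scene tally_counter [([0.541, 0.164, 0.021], 0.52)]
top dock [([0.574, 0.063, 0.014], 0.77)]
top clamp_knob [([0.55, 0.07, 0.057], 0.51)]
top knob_grip [([0.553, 0.173, 0.023], 0.2)]
top carrier [([0.611, 0.05, 0.017], 0.87)]
top carrier_grip [([0.61, 0.05, 0.018], 0.71)]
top dish_left [([0.632, 0.096, 0.03], 0.79)]
top dish_right [([0.598, 0.0, 0.033], 0.87), ([0.778, -0.012, 0.013], 0.81), ([0.558, -0.135, 0.017], 0.67)]
top beaker [([0.488, -0.02, 0.003], 0.53), ([0.615, 0.048, 0.015], 0.32)]
top tally_counter [([0.553, 0.169, 0.021], 0.68)]
1.0
```

View pics/scene0.png

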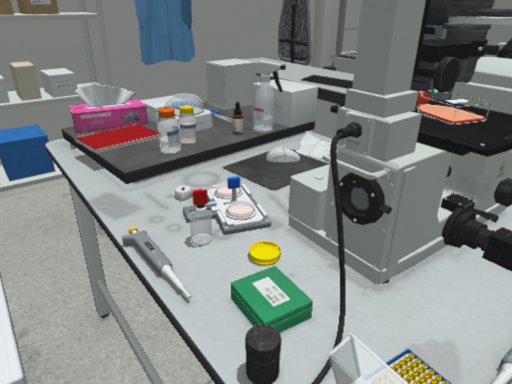

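View pics/top0.png

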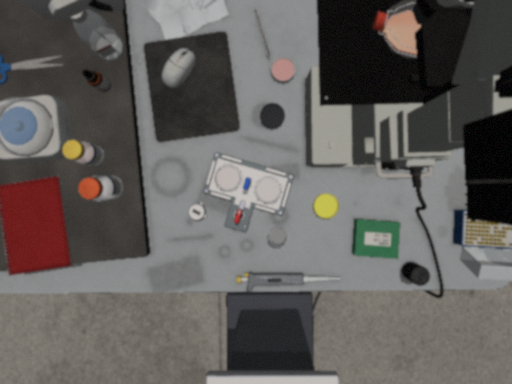

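```bash
python3 - <<'E'
from h import *
im=cv2.imread('pics/top0.png'); d=np.load('top0.npy')
c=im[140:270,170:310]; cv2.imwrite('pics/top0z.png',cv2.resize(c,None,fx=5.5,fy=4.5*5.5/4.5*0.8,interpolation=cv2.INTER_CUBIC)[:600])
cv2.imwrite('pics/top0z.png',cv2.resize(c,None,fx=4.5,fy=4.5,interpolation=cv2.INTER_CUBIC))
for cam in('top','scene'):
    im=cv2.imread(f'pics/{cam}0.png').astype(int); d=np.load(cam+'0.npy')
    b,g,r=im[:,:,0],im[:,:,1],im[:,:,2]
    for nm,m in(('red',(r>110)&(g<80)&(b<80)),('blue',(b>110)&(r<90)&(g<110))):
        vs,us=np.nonzero(m)
        P=np.array([[*world(cam,d,u,v),u,v] for u,v in zip(us,vs) if d[v,u]>0])
        s=(abs(P[:,0]-.59)<.08)&(abs(P[:,1]-.06)<.06)&(P[:,2]>.02); P=P[s]
        print(cam,nm,len(P)); 
        if len(P):
            print(P.mean(0).round(3),P.min(0).round(3),P.max(0).round(3))
            t=P[P[:,2]>P[:,2].max()-.008]; q=t[:,:2]-t[:,:2].mean(0); w,V=np.linalg.eigh(q.T@q); print('top pts',len(t),t.mean(0).round(4),'ax',np.degrees(np.arctan2(V[1,1],V[0,1])), w)
E
```

```text
Traceback (most recent call last):
  File "h.py", line 6, in world
    i=bot.camera_info(cam); f=192/np.tan(np.radians(i['vfov'])/2)
ValueError: time passes only in moves, steps and waits
```

View pics/top0z.png

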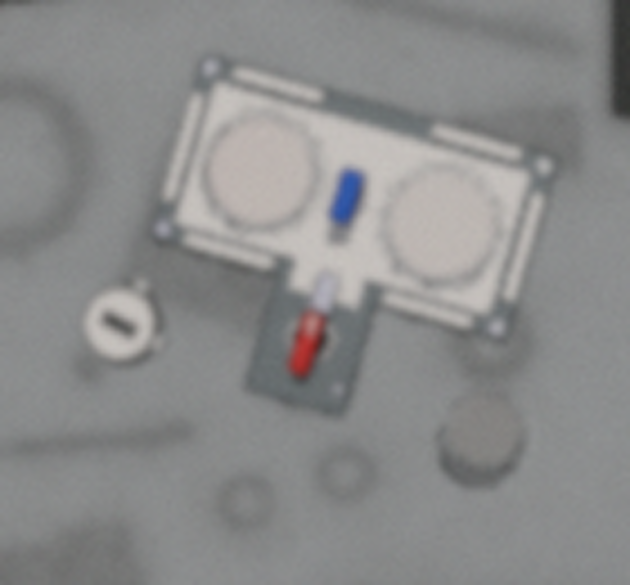

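```bash
python3 - <<'E'
import re
s=open('h.py').read()
s=s.replace("def world","_c={}\ndef info(c):\n    if c not in _c: _c[c]=bot.camera_info(c)\n    return _c[c]\ndef world").replace("i=bot.camera_info(cam)","i=info(cam)")
open('h.py','w').write(s)
E
python3 - <<'E'
from h import *
for cam in('top','scene'):
    im=cv2.imread(f'pics/{cam}0.png').astype(int); d=np.load(cam+'0.npy')
    b,g,r=im[:,:,0],im[:,:,1],im[:,:,2]
    for nm,m in(('red',(r>110)&(g<80)&(b<80)),('blue',(b>110)&(r<90)&(g<110))):
        vs,us=np.nonzero(m)
        P=np.array([[*world(cam,d,u,v),u,v] for u,v in zip(us,vs) if d[v,u]>0])
        s=(abs(P[:,0]-.59)<.09)&(abs(P[:,1]-.06)<.07)&(P[:,2]>.01); P=P[s]
        print(cam,nm,len(P)); 
        if len(P)>2:
            print(P.mean(0).round(3),P.min(0).round(3),P.max(0).round(3))
            t=P[P[:,2]>P[:,2].max()-.008]; q=t[:,:2]-t[:,:2].mean(0); w,V=np.linalg.eigh(q.T@q); print('top pts',len(t),t.mean(0).round(4),'ax',np.degrees(np.arctan2(V[1,1],V[0,1])))
# dock corners bolts
d=np.load('top0.npy')
for (u,v) in [(210,65),(543,165),(497,325),(163,228),(265,168),(443,222)]:
    uu,vv=170+u/4.5,140+v/4.5; print(u,v,world('top',d,int(round(uu)),int(round(vv))).round(4))
print(info('top')['cam_to_world'].round(3), bot.get_obs()['clock'])
E
```

```text
top red 44
[5.37000e-01 7.10000e-02 6.00000e-02 2.37182e+02 2.17523e+02] [5.23e-01 6.20e-02 1.10e-02 2.34e+02 2.11e+02] [5.52e-01 8.00e-02 6.60e-02 2.41e+02 2.22e+02]
top pts 43 [5.375000e-01 7.090000e-02 6.160000e-02 2.372326e+02 2.174186e+02] ax 153.45334738466155
top blue 43
[6.13000e-01 4.80000e-02 7.80000e-02 2.46581e+02 1.83860e+02] [6.02e-01 4.20e-02 1.90e-02 2.44e+02 1.79e+02] [6.24e-01 5.30e-02 8.30e-02 2.49e+02 1.89e+02]
top pts 42 [6.134000e-01 4.750000e-02 7.970000e-02 2.465952e+02 1.837381e+02] ax 161.35483933523426
scene red 188
[5.36000e-01 6.70000e-02 4.60000e-02 1.99559e+02 1.96431e+02] [5.23e-01 6.10e-02 2.90e-02 1.93e+02 1.89e+02] [5.52e-01 7.80e-02 6.20e-02 2.07e+02 2.04e+02]
top pts 48 [5.352000e-01 6.790000e-02 5.870000e-02 1.988750e+02 1.913333e+02] ax 160.30525977943628
scene blue 63
[6.10000e-01 4.50000e-02 7.20000e-02 2.33413e+02 1.81095e+02] [5.99e-01 3.90e-02 5.60e-02 2.28e+02 1.77e+02] [6.23e-01 5.20e-02 8.00e-02 2.39e+02 1.88e+02]
top pts 38 [6.092000e-01 4.490000e-02 7.630000e-02 2.331316e+02 1.791842e+02] ax 160.64191933820578
210 65 [0.6873 0.1208 0.014 ]
543 165 [ 0.6289 -0.0562  0.0107]
497 325 [ 0.5456 -0.0282  0.0144]
163 228 [0.5986 0.149  0.0123]
265 168 [0.6307 0.0909 0.0337]
443 222 [ 6.009e-01 -3.000e-04  3.300e-02]
[[-0.016 -1.     0.018  0.6  ]
 [-0.999  0.017  0.03   0.007]
 [-0.031 -0.018 -0.999  0.923]
 [ 0.     0.     0.     1.   ]] 1.0
```

Emit:
move_arm --series '[[[2.8,3.7,0.2,0,0,8.5,1],[2.8,3.7,0.2,0,0,8.5,1],[2.8,3.7,0.2,0,0,8.5,1],[2.8,3.7,0.2,0,0,8.5,1],[2.8,3.7,0.2,0,0,8.5,1]]]'

```text
clock: 1.5
eef_pos: [0.2554, -0.3003, 0.2405]
tool_rot: [0.882, 0.471, 0.0, 0.001]
ft_force: [0.3, -0.3, 0.7]
grip_width: 0.0854
```

Emit:
move_arm --series '[[[2.8,3.7,0,0,0,8.5,1],[2.8,3.7,0,0,0,8.5,1],[2.8,3.7,0,0,0,8.5,1],[2.8,3.7,0,0,0,8.5,1],[2.8,3.7,0,0,0,8.5,1]]]'

```text
clock: 2.0
eef_pos: [0.3999, -0.1073, 0.2426]
tool_rot: [0.648, 0.762, 0.002, 0.004]
ft_force: [1.2, -0.9, 0.1]
grip_width: 0.0854
```

```bash
python3 - <<'E'
from h import *
o=bot.get_obs(); print({k:np.round(v,3) for k,v in o.items()})
print(info('wrist'))
from scipy.spatial.transform import Rotation as R
print(R.from_quat(o['tool_rot']).as_matrix().round(3))
E
```

```text
{'clock': np.float64(2.0), 'joint_pos': array([-2.630e-01,  5.800e-02, -1.840e-01,  1.320e+00,  1.000e-03,
        1.146e+00]), 'joint_vel': array([ 1.123,  0.306,  0.334,  0.007, -0.003, -0.369]), 'tau': array([ -3.324, -30.754,  23.546,   0.433,   0.147,   0.331]), 'eef_pos': array([ 0.4  , -0.107,  0.243]), 'tool_rot': array([0.648, 0.762, 0.002, 0.004]), 'ft_force': array([ 1.18 , -0.908,  0.076]), 'ft_torque': array([-0.02 , -0.047,  0.055]), 'grip_width': np.float64(0.085)}
{'vfov': 71.2481972713054, 'cx': 258.6875085766319, 'cy': 194.14148924637672, 'tool_from_camera': array([[ 1.34460831e-03, -9.63800649e-01, -2.66620519e-01,
         6.67144222e-02],
       [ 9.99998850e-01,  1.10906985e-03,  1.03399592e-03,
        -2.91357230e-04],
       [-7.00865165e-04, -2.66621603e-01,  9.63801032e-01,
        -1.42101690e-01],
       [ 0.00000000e+00,  0.00000000e+00,  0.00000000e+00,
         1.00000000e+00]])}
[[-0.161  0.987  0.009]
 [ 0.987  0.161 -0.002]
 [-0.003  0.008 -1.   ]]
```

Emit:
move_arm --series '[[[2.6,3.4,0,0,0,8.5,1],[2.6,3.4,0,0,0,8.5,1],[2.6,3.4,0,0,0,8.5,1],[2.6,3.4,0,0,0,8.5,1],[2.6,3.4,0,0,0,8.5,1]]]'

```text
clock: 2.5
eef_pos: [0.5347, 0.0721, 0.2437]
tool_rot: [0.323, 0.946, 0.004, 0.005]
ft_force: [1.0, -1.2, -0.2]
grip_width: 0.0858
```

Emit:
move_arm --series '[[[0,0,0,0,0,8.5,1],[0,0,0,0,0,4,1],[0,0,0,0,0,0,1],[0,0,0,0,0,0,1],[0,0,0,0,0,0,1]]]'

```text
clock: 3.0
eef_pos: [0.5377, 0.0783, 0.2414]
tool_rot: [0.213, 0.977, 0.005, 0.003]
ft_force: [-0.6, -0.0, -0.2]
grip_width: 0.0853
```

```bash
cat >> h.py <<'E'
from scipy.spatial.transform import Rotation as R
def wristT():
    o=bot.get_obs(); T=np.eye(4); T[:3,:3]=R.from_quat(o['tool_rot']).as_matrix(); T[:3,3]=o['eef_pos']
    return T@info('wrist')['tool_from_camera'], o
def cloud(i,T,d):
    f=192/np.tan(np.radians(i['vfov'])/2); v,u=np.mgrid[:384,:512]
    P=np.stack([(u-i['cx'])/f*d,(v-i['cy'])/f*d,d],-1)
    return P@T[:3,:3].T+T[:3,3]
def bar(P,m,z0,z1,nm):
    s=m&(P[...,2]>z0)&(P[...,2]<z1); t=P[s][:,:2].astype(np.float32)
    if len(t)<5: print(nm,len(t)); return
    (c,wh,a)=cv2.minAreaRect(t*1000); q=t-t.mean(0); w,V=np.linalg.eigh(q.T@q); a2=np.degrees(np.arctan2(V[1,1],V[0,1]))
    print(nm,len(t),'mean',t.mean(0).round(4),'rect c',np.round(c,1),'wh',np.round(wh,1),'pca yaw',round((a2+90)%180-90,1),'z',np.percentile(P[s][:,2],[5,50,95]).round(4))
def look(fn):
    info('wrist'); T,o=wristT(); im,d=snap('wrist',fn); P=cloud(info('wrist'),T,d.astype(float))
    r,g,b=[im[...,k].astype(int) for k in range(3)]; ok=d>0
    x=np.degrees(np.arctan2(*R.from_quat(o['tool_rot']).as_matrix()[[1,0],0]))
    print('clock',o['clock'],'tcp',o['eef_pos'].round(4),'yawx',x.round(1),'tz',R.from_quat(o['tool_rot']).as_matrix()[:,2].round(3),'w',o['grip_width'].round(4),'F',o['ft_force'].round(1),'q',o['joint_pos'].round(2))
    red=ok&(r>90)&(r>2*g)&(r>2*b); blue=ok&(b>80)&(b>1.6*r)&(b>1.3*g)
    return im,d,P,red,blue,o
E
python3 - <<'E'
from h import *
im,d,P,red,blue,o=look('w1.png')
bar(P,red,.054,.075,'knob'); bar(P,blue,.07,.095,'grip')
E
```

```text
Traceback (most recent call last):
  File "h.py", line 30, in look
    print('clock',o['clock'],'tcp',o['eef_pos'].round(4),'yawx',x.round(1),'tz',R.from_quat(o['tool_rot']).as_matrix()[:,2].round(3),'w',o['grip_width'].round(4),'F',o['ft_force'].round(1),'q',o['joint_pos'].round(2))
                                                                                                                                         ^^^^^^^^^^^^^^^^^^^^^
AttributeError: 'float' object has no attribute 'round'
```

View pics/w1.png

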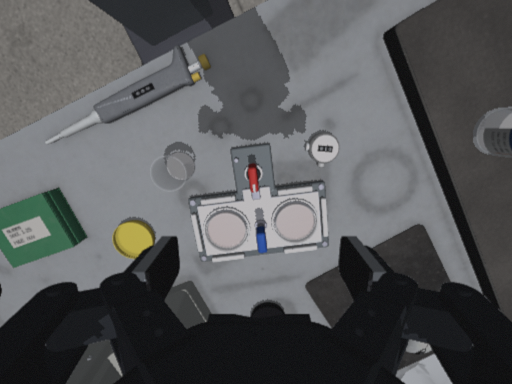

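```bash
sed -i "s/o\['grip_width'\].round(4)/round(float(o['grip_width']),4)/" h.py
python3 - <<'E'
from h import *
im,d,P,red,blue,o=look('w2.png')
bar(P,red,.054,.075,'knob'); bar(P,blue,.07,.095,'grip')
np.save('w2P.npy',P)
cv2.imwrite('pics/w2z.png',cv2.resize(im[100:280,150:380,::-1],None,fx=3.3,fy=3.3,interpolation=cv2.INTER_CUBIC))
for t in('dish_left','dish_right','beaker','tally_counter'): print(t,[(np.round(r['at'],3).tolist(),round(r['confidence'],2)) for r in bot.find_in('wrist',t)[:3]])
E
```

```text
clock 3.05 tcp [0.5376 0.0781 0.2415] yawx 155.4 tz [ 0.009  0.008 -1.   ] w 0.0853 F [ 0.3 -0.9 -0.3] q [0.14 0.32 0.13 1.38 0.01 0.57]
knob 162 mean [0.5366 0.072 ] rect c [538.7  71.4] wh [10. 29.] pca yaw -17.7 z [0.0598 0.0617 0.0631]
grip 169 mean [0.6128 0.0489] rect c [613.1  48.8] wh [10.6 26.4] pca yaw -18.0 z [0.0779 0.0793 0.0809]
dish_left [([0.624, 0.094, 0.032], 0.87), ([0.488, -0.03, 0.032], 0.61)]
dish_right [([0.599, 0.001, 0.03], 0.97), ([0.756, -0.009, 0.016], 0.83), ([0.545, 0.172, 0.025], 0.56)]
beaker [([0.486, -0.031, 0.03], 0.73), ([0.545, 0.172, 0.025], 0.53)]
tally_counter [([0.544, 0.173, 0.023], 0.61)]
```

View pics/w2z.png

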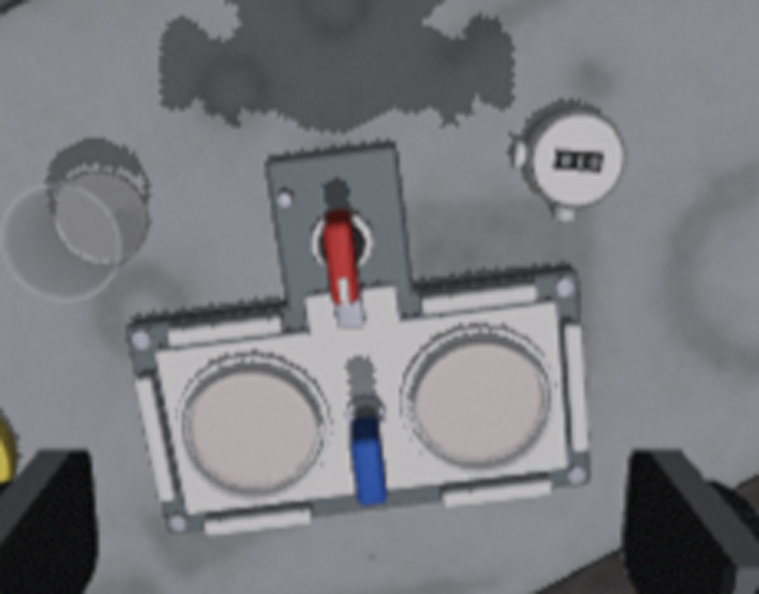

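Emit:
move_arm --series '[[[0.1,-0.7,-2,-0.4,0.5,4,0.6],[0,0,-3,0,0,3,0.6],[0,0,-3,0,0,0,0.6],[0,0,-3,0,0,0,0.6],[0,0,-2,0,0,0,0.6]]]'

```text
clock: 3.8
eef_pos: [0.5422, 0.0706, 0.1132]
tool_rot: [0.151, 0.989, 0.003, 0.006]
ft_force: [0.0, 0.2, -0.0]
grip_width: 0.0512
```

```bash
python3 - <<'E'
from h import *
im,d,P,red,blue,o=look('w3.png')
bar(P,red,.054,.075,'knob'); bar(P,blue,.07,.095,'grip')
E
```

```text
clock 3.8 tcp [0.5422 0.0706 0.1132] yawx 162.7 tz [ 0.013  0.004 -1.   ] w 0.0512 F [ 0.   0.2 -0. ] q [ 0.13  0.4  -0.09  1.07  0.    0.43]
knob 351 mean [0.5374 0.0716] rect c [538.5  71.4] wh [10.  28.4] pca yaw -17.8 z [0.0607 0.0618 0.0629]
grip 377 mean [0.6096 0.0498] rect c [610.4  49.3] wh [10.9 23.1] pca yaw -16.7 z [0.0773 0.0793 0.0804]
```

View pics/w3.png

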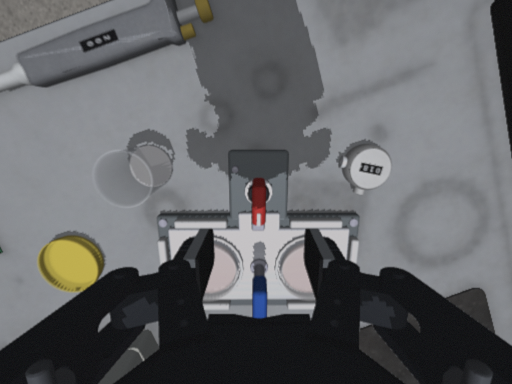

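Emit:
move_arm --series '[[[-0.3,0.1,-2,-0.2,0.7,0,0.6],[-0.2,0,-2,0,0,0,0.6],[0,0,-2,0,0,0,0.6],[0,0,-1.5,0,0,0,0.6],[0,0,-0.4,0,0,0,0.6]]]'

```text
clock: 4.35
eef_pos: [0.5367, 0.071, 0.0313]
tool_rot: [0.152, 0.988, -0.0, -0.001]
ft_force: [-0.4, 0.5, -0.2]
grip_width: 0.0507
```

```bash
python3 - <<'E'
from h import *
im,d,P,red,blue,o=look('w4.png')
bar(P,red,.054,.075,'knob'); bar(P,blue,.07,.095,'grip')
E
```

```text
clock 4.35 tcp [0.5367 0.071  0.0313] yawx 162.5 tz [-0.001 -0.    -1.   ] w 0.0507 F [-0.4  0.5 -0.2] q [ 0.13  0.49 -0.19  0.89  0.    0.44]
knob 999 mean [0.5364 0.0719] rect c [538.8  71.2] wh [ 9.5 29.9] pca yaw -18.1 z [0.0605 0.0618 0.0628]
grip 0
```

View pics/w4.png

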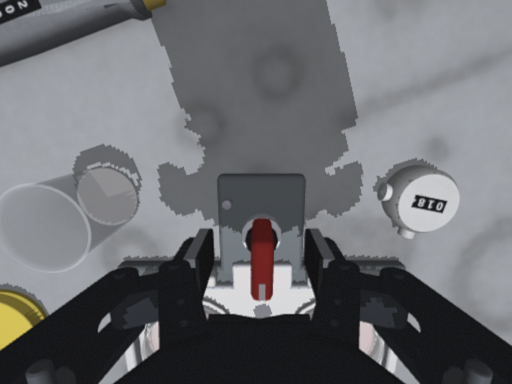

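Emit:
move_arm --series '[[[0.2,0,0.2,0,0,0,0.3],[0,0,0,0,0,0,0],[0,0,0,0,0,0,0],[0,0,0,0,0,0,0],[0,0,0,0,0,0,0]]]'

```text
clock: 4.9
eef_pos: [0.541, 0.0712, 0.0365]
tool_rot: [0.152, 0.988, 0.0, 0.001]
ft_force: [0.7, 0.4, -3.7]
grip_width: 0.0103
```

Emit:
move_arm --series '[[[0,0,0,0,0,0,0],[0,0,0,0,0,0,0],[0,0,0,0,0,0,0],[0,0,0,0,0,0,0],[0,0,0,0,0,0,0]]]'

```text
clock: 5.4
eef_pos: [0.541, 0.0712, 0.0365]
tool_rot: [0.152, 0.988, 0.0, 0.001]
ft_force: [0.2, 0.2, -2.5]
grip_width: 0.0096
```

Emit:
move_arm --series '[[[-0.02,-0.02,0,0,0,-8,0],[-0.02,-0.02,0,0,0,-8,0],[-0.02,-0.02,0,0,0,-8,0],[-0.02,-0.02,0,0,0,-8,0],[-0.02,-0.02,0,0,0,-8,0]]]'

```text
clock: 5.9
eef_pos: [0.5402, 0.0703, 0.0364]
tool_rot: [0.492, 0.871, -0.0, 0.002]
ft_force: [0.9, 0.3, -3.7]
grip_width: 0.01
```

```bash
python3 - <<'E'
from h import *
im,d,P,red,blue,o=look('w5.png')
bar(P,red,.054,.075,'knob'); bar(P,blue,.07,.095,'grip')
E
```

```text
clock 5.9 tcp [0.5402 0.0703 0.0364] yawx 121.1 tz [ 0.003 -0.002 -1.   ] w 0.01 F [ 0.9  0.3 -3.7] q [ 0.13  0.49 -0.18  0.9  -0.    1.16]
knob 945 mean [0.5379 0.0734] rect c [539.   71.5] wh [ 9.3 29.7] pca yaw -58.4 z [0.0605 0.0618 0.0628]
grip 0
```

View pics/w5.png

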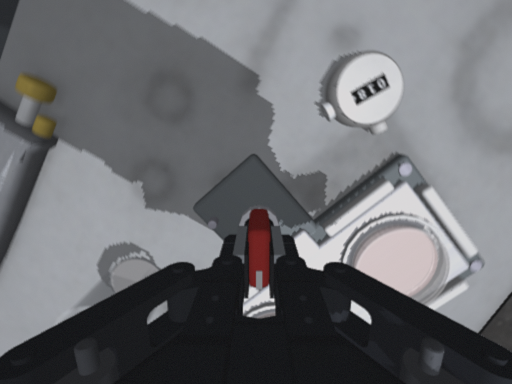

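Emit:
move_arm --series '[[[-0.02,-0.02,0,0,0,-8.5,0],[-0.02,-0.02,0,0,0,-8.5,0],[-0.02,-0.02,0,0,0,-8.5,0],[-0.02,-0.02,0,0,0,-8.5,0],[-0.02,-0.02,0,0,0,-8.5,0]]]'

```text
clock: 6.45
eef_pos: [0.5391, 0.0701, 0.0365]
tool_rot: [0.776, 0.631, -0.0, 0.001]
ft_force: [0.4, 1.2, -3.3]
grip_width: 0.0099
```

```bash
python3 - <<'E'
from h import *
im,d,P,red,blue,o=look('w6.png')
bar(P,red,.054,.075,'knob'); bar(P,blue,.07,.095,'grip')
E
```

```text
clock 6.45 tcp [0.5391 0.0701 0.0365] yawx 78.3 tz [ 0.001 -0.002 -1.   ] w 0.0099 F [ 0.4  1.2 -3.3] q [ 0.13  0.49 -0.18  0.9  -0.    1.91]
knob 903 mean [0.54   0.0737] rect c [539.6  71.5] wh [30.   9.1] pca yaw 77.8 z [0.0606 0.0618 0.0628]
grip 1336 mean [0.6131 0.0497] rect c [613.3  48.6] wh [11.8 28.1] pca yaw -20.8 z [0.0776 0.0792 0.0803]
```

View pics/w6.png

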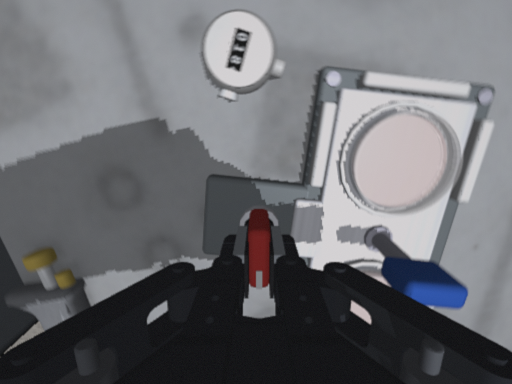

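Emit:
move_arm --series '[[[0,0,0,0,0,0,0.5],[0,0,0,0,0,0,0.5],[0,0,0,0,0,0,0.5],[0,0,1,0,0,0,0.5],[0,0,2.5,0,0,0,0.5]]]'

```text
clock: 7.0
eef_pos: [0.5373, 0.0696, 0.0713]
tool_rot: [0.773, 0.634, -0.002, -0.0]
ft_force: [1.1, 0.6, 0.3]
grip_width: 0.0424
```

Emit:
move_arm --series '[[[0,0,4,0,0,0,0.5],[0,0,4,0,0,0,0.5],[0,0,4,0,0,8.5,0.5],[0,0,0,0,0,8.5,0.5],[0,0,0,0,0,8.5,0.5]]]'

```text
clock: 7.5
eef_pos: [0.5389, 0.0696, 0.2049]
tool_rot: [0.609, 0.793, 0.001, 0.005]
ft_force: [-1.0, -0.2, -1.3]
grip_width: 0.0428
```

Emit:
move_arm --series '[[[1.4,-0.4,0,0,0,8.5,0.5],[1.4,-0.4,0,0,0,8.5,0.5],[1.4,-0.4,0,0,0,8.5,0.5],[1.4,-0.4,0,0,0,8.5,0.5],[1.4,-0.4,0,0,0,8.5,0.5]]]'

```text
clock: 8.0
eef_pos: [0.611, 0.0496, 0.214]
tool_rot: [0.276, 0.961, 0.006, 0.007]
ft_force: [0.1, -0.7, 0.5]
grip_width: 0.0427
```

Emit:
move_arm --series '[[[0,0,0,0,0,8,0.5],[0,0,0,0,0,6,0.5],[0,0,0,0,0,0,0.5],[0,0,0,0,0,0,0.5],[0,0,0,0,0,0,0.5]]]'

```text
clock: 8.5
eef_pos: [0.6131, 0.0485, 0.2179]
tool_rot: [0.152, 0.988, 0.008, 0.009]
ft_force: [0.2, 0.2, -0.5]
grip_width: 0.0432
```

```bash
python3 - <<'E'
from h import *
im,d,P,red,blue,o=look('w7.png')
bar(P,red,.054,.075,'knob'); bar(P,blue,.07,.095,'grip')
E
```

```text
clock 8.5 tcp [0.6131 0.0485 0.2179] yawx 162.5 tz [ 0.02   0.012 -1.   ] w 0.0432 F [ 0.2  0.2 -0.5] q [0.07 0.46 0.29 1.38 0.01 0.38]
knob 186 mean [0.5395 0.0735] rect c [539.   71.1] wh [29.7  8.4] pca yaw 76.3 z [0.0604 0.0618 0.0631]
grip 228 mean [0.612  0.0488] rect c [612.6  48.5] wh [10.7 26. ] pca yaw -17.0 z [0.0773 0.0793 0.0805]
```

View pics/w7.png

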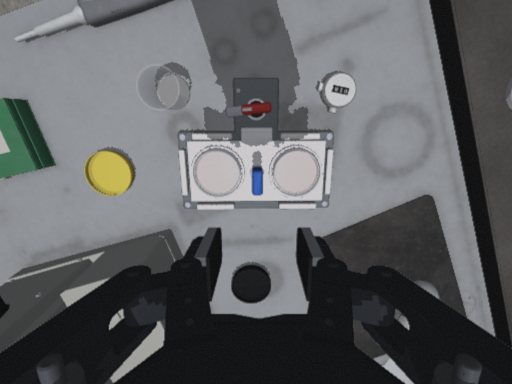

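```bash
python3 - <<'E'
from h import *
d=np.load('top0.npy').astype(float); P=cloud(info('top'),info('top')['cam_to_world'],d); ok=(d>0)&(P[...,2]>.09)&(P[...,0]>.3)
r=np.hypot(P[...,0]-.613,P[...,1]-.049)
for a,b in((0,.1),(.1,.15),(.15,.2),(.2,.25),(.25,.3)):
    s=ok&(r>=a)&(r<b); print(a,b,s.sum(), P[s].min(0).round(2) if s.any() else '', P[s].max(0).round(2) if s.any() else '')
E
```

```text
0 0.1 0  
0.1 0.15 11 [ 0.65 -0.09  0.09] [ 0.66 -0.09  0.12]
0.15 0.2 886 [ 0.65 -0.15  0.09] [ 0.75 -0.09  0.25]
0.2 0.25 2819 [ 0.65 -0.2   0.09] [ 0.82 -0.09  0.25]
0.25 0.3 18798 [ 0.56 -0.25  0.09] [0.88 0.35 0.59]
```

Emit:
move_arm --series '[[[0,0,-3,-0.7,1.1,0,0.5],[-0.2,0,-3,0,0,0,0.5],[0,0,-3,0,0,0,0.5],[0,0,-2,0,0,0,0.5],[0,0,0,0,0,0,0.5]]]'

```text
clock: 9.05
eef_pos: [0.6114, 0.0491, 0.1077]
tool_rot: [0.154, 0.988, 0.001, 0.003]
ft_force: [-0.2, -0.2, 0.3]
grip_width: 0.0425
```

```bash
python3 - <<'E'
from h import *
im,d,P,red,blue,o=look('w8.png')
bar(P,red,.054,.075,'knob'); bar(P,blue,.07,.095,'grip')
E
```

```text
clock 9.05 tcp [0.6114 0.0491 0.1077] yawx 162.3 tz [ 0.007  0.    -1.   ] w 0.0425 F [-0.2 -0.2  0.3] q [ 0.08  0.53  0.11  1.14 -0.    0.39]
knob 429 mean [0.5392 0.0732] rect c [538.8  70.8] wh [28.8  7.9] pca yaw 75.9 z [0.0607 0.0619 0.0631]
grip 556 mean [0.613  0.0486] rect c [613.4  48.3] wh [10.5 27. ] pca yaw -17.9 z [0.078  0.0793 0.0803]
```

View pics/w8.png

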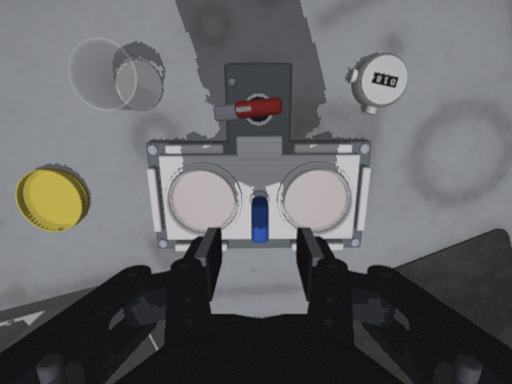

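Emit:
move_arm --series '[[[0.1,-0.1,-2,0,0.4,0,0.5],[0.1,0,-2,0,0,0,0.5],[0,0,-1.5,0,0,0,0.5],[0,0,-0.4,0,0,0,0.5],[0,0,0,0,0,0,0.5]]]'

```text
clock: 9.6
eef_pos: [0.6206, 0.0489, 0.0583]
tool_rot: [0.154, 0.988, 0.002, 0.008]
ft_force: [0.2, -1.3, -0.2]
grip_width: 0.0425
```

```bash
python3 - <<'E'
from h import *
im,d,P,red,blue,o=look('w9.png')
bar(P,red,.054,.075,'knob'); bar(P,blue,.07,.095,'grip')
E
```

```text
clock 9.6 tcp [0.6206 0.0489 0.0583] yawx 162.3 tz [ 0.017  0.001 -1.   ] w 0.0425 F [ 0.2 -1.3 -0.2] q [0.08 0.59 0.06 1.03 0.   0.39]
knob 894 mean [0.5392 0.073 ] rect c [538.8  71.2] wh [29.   8.2] pca yaw 76.3 z [0.0607 0.0619 0.063 ]
grip 990 mean [0.6121 0.0488] rect c [612.9  48.6] wh [10.8 26.8] pca yaw -17.0 z [0.0782 0.0793 0.0804]
```

View pics/w9.png

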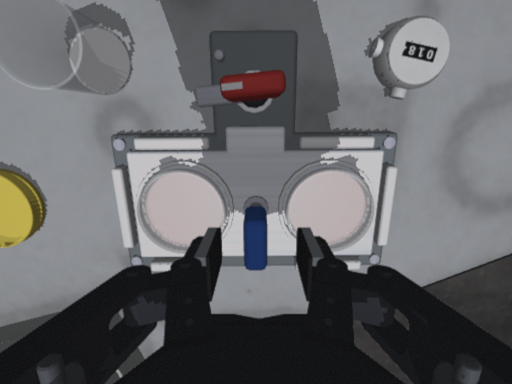

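Emit:
move_arm --series '[[[-0.6,0,-0.4,0,1,0,0.5],[-0.1,0,-0.3,0,0,0,0.5],[0,0,-0.2,0,0,0,0.5],[0,0,0,0,0,0,0.5],[0,0,0,0,0,0,0.5]]]'

```text
clock: 10.15
eef_pos: [0.6158, 0.0491, 0.0532]
tool_rot: [0.154, 0.988, 0.001, 0.002]
ft_force: [-1.2, -0.1, 0.5]
grip_width: 0.0426
```

```bash
python3 - <<'E'
from h import *
im,d,P,red,blue,o=look('w10.png')
bar(P,red,.054,.075,'knob'); bar(P,blue,.07,.095,'grip')
E
```

```text
clock 10.15 tcp [0.6158 0.0491 0.0532] yawx 162.3 tz [ 0.005  0.002 -1.   ] w 0.0426 F [-1.2 -0.1  0.5] q [0.08 0.59 0.06 1.03 0.   0.39]
knob 967 mean [0.5392 0.0729] rect c [538.9  71.2] wh [29.2  8.4] pca yaw 76.6 z [0.0605 0.0618 0.0631]
grip 1035 mean [0.612  0.0487] rect c [612.8  48.4] wh [10.6 26.4] pca yaw -17.0 z [0.078  0.0794 0.0804]
```

Emit:
move_arm --series '[[[-0.2,0,-0.3,-0.1,0.3,0,0.5],[-0.1,0,-0.1,0,0,0,0.5],[0,0,0,0,0,0,0.5],[0,0,0,0,0,0,0.5],[0,0,0,0,0,0,0.5]]]'

```text
clock: 10.7
eef_pos: [0.6123, 0.0492, 0.0487]
tool_rot: [0.154, 0.988, -0.0, -0.0]
ft_force: [-0.2, -1.2, 0.1]
grip_width: 0.042
```

```bash
python3 - <<'E'
from h import *
im,d,P,red,blue,o=look('w11.png')
bar(P,red,.054,.075,'knob'); bar(P,blue,.07,.095,'grip')
E
```

```text
clock 10.7 tcp [0.6123 0.0492 0.0487] yawx 162.3 tz [-0.001  0.    -1.   ] w 0.042 F [-0.2 -1.2  0.1] q [0.08 0.59 0.05 1.03 0.   0.39]
knob 1046 mean [0.5392 0.0729] rect c [538.9  71.1] wh [29.6  8.6] pca yaw 76.9 z [0.0606 0.0618 0.063 ]
grip 1115 mean [0.6119 0.0489] rect c [612.8  48.7] wh [11.  26.5] pca yaw -17.6 z [0.078  0.0793 0.0804]
```

Aligned within a millimetre and vertical; closing the gripper.

Emit:
move_arm --series '[[[0,0,0,0,0,0,0.2],[0,0,0,0,0,0,0],[0,0,0,0,0,0,0],[0,0,0,0,0,0,0],[0,0,0,0,0,0,0]]]'

```text
clock: 11.25
eef_pos: [0.6126, 0.0492, 0.0489]
tool_rot: [0.154, 0.988, 0.0, -0.0]
ft_force: [-0.5, -0.2, 0.5]
grip_width: 0.0112
```

Emit:
move_arm --series '[[[0,0,0,0,0,0,0],[0,0,0,0,0,0,0],[0,0,0,0,0,0,0],[0,0,0,0,0,0,0],[0,0,0,0,0,0,0]]]'

```text
clock: 11.75
eef_pos: [0.6126, 0.0492, 0.0489]
tool_rot: [0.154, 0.988, 0.0, -0.0]
ft_force: [-0.3, -0.2, -0.2]
grip_width: 0.0112
```

```bash
python3 - <<'E'
from h import *
im,d,P,red,blue,o=look('w12.png')
bar(P,red,.054,.075,'knob'); bar(P,blue,.07,.095,'grip')
E
```

```text
clock 11.75 tcp [0.6126 0.0492 0.0489] yawx 162.3 tz [-0.  0. -1.] w 0.0112 F [-0.3 -0.2 -0.2] q [0.08 0.59 0.05 1.03 0.   0.39]
knob 1065 mean [0.5392 0.0728] rect c [538.9  71.1] wh [29.8  8.7] pca yaw 77.1 z [0.0606 0.0618 0.0629]
grip 1089 mean [0.612  0.0486] rect c [612.7  48.4] wh [10.3 26.5] pca yaw -17.7 z [0.0781 0.0793 0.0803]
```

View pics/w12.png

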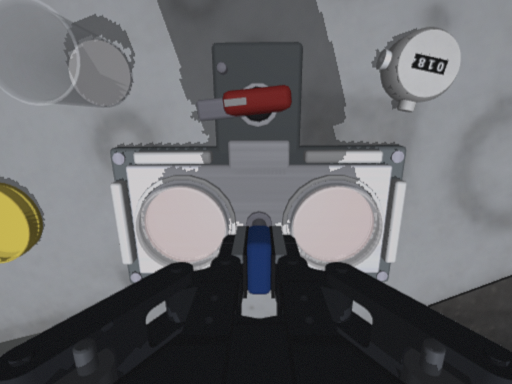

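Emit:
move_arm --series '[[[0,0,0.3,0,0,0,0],[0,0,0.4,0,0,0,0],[0,0,0.5,0,0,0,0],[0,0,0.5,0,0,0,0],[0,0,0.4,0,0,0,0]]]'

```text
clock: 12.3
eef_pos: [0.6109, 0.0489, 0.0693]
tool_rot: [0.154, 0.988, -0.001, -0.002]
ft_force: [-0.4, 0.1, -2.5]
grip_width: 0.0114
```

```bash
python3 - <<'E'
from h import *
im,d,P,red,blue,o=look('w13.png')
bar(P,red,.054,.075,'knob'); bar(P,blue,.07,.12,'grip')
E
```

```text
clock 12.3 tcp [0.6109 0.0489 0.0693] yawx 162.3 tz [-0.005 -0.    -1.   ] w 0.0114 F [-0.4  0.1 -2.5] q [ 0.08  0.57  0.07  1.08 -0.    0.39]
knob 765 mean [0.5392 0.0729] rect c [538.9  71.1] wh [29.5  8.5] pca yaw 77.0 z [0.0606 0.0618 0.0629]
grip 1074 mean [0.6104 0.0483] rect c [611.1  48. ] wh [10.1 26.2] pca yaw -17.4 z [0.0986 0.0997 0.1008]
```

View pics/w13.png

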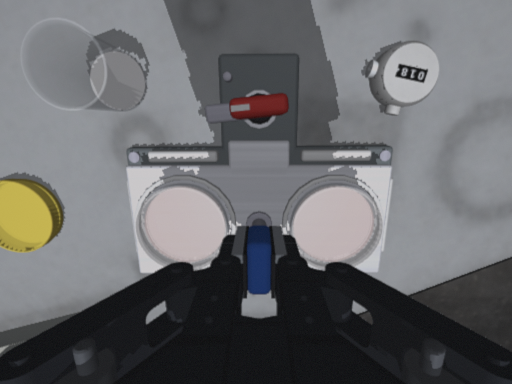

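Emit:
move_arm --series '[[[0.03,0,0.5,0,-0.1,0,0],[0.03,0,0.7,0,-0.1,0,0],[0.03,0,0.8,0,-0.1,0,0],[0.03,0,0.8,0,0,0,0],[0.03,0,0.8,0,0,0,0]]]'

```text
clock: 12.85
eef_pos: [0.6121, 0.0489, 0.1085]
tool_rot: [0.154, 0.988, -0.0, 0.0]
ft_force: [1.1, 0.1, -2.6]
grip_width: 0.0111
```

Emit:
move_arm --series '[[[0,0,0.8,0,0,0,0],[0,0,0.8,0,0,0,0],[0,0,0.8,0,0,0,0],[0,0,0.8,0,0,0,0],[0,0,0.8,0,0,0,0]]]'

```text
clock: 13.35
eef_pos: [0.6124, 0.049, 0.1528]
tool_rot: [0.154, 0.988, 0.0, 0.001]
ft_force: [-0.8, 0.0, -2.6]
grip_width: 0.0112
```

```bash
python3 - <<'E'
from h import *
im,d,P,red,blue,o=look('w14.png')
bar(P,red,.054,.075,'knob'); bar(P,blue,.07,.3,'grip')
E
```

```text
clock 13.35 tcp [0.6124 0.049  0.1528] yawx 162.3 tz [ 0.002 -0.    -1.   ] w 0.0112 F [-0.8  0.  -2.6] q [ 0.08  0.51  0.19  1.25 -0.    0.39]
knob 326 mean [0.5395 0.0731] rect c [539.1  71.2] wh [29.9  8.7] pca yaw 76.7 z [0.0604 0.0618 0.0631]
grip 1102 mean [0.6117 0.0484] rect c [612.5  48.2] wh [10.3 26.9] pca yaw -17.9 z [0.182  0.1832 0.1842]
```

View pics/w14.png

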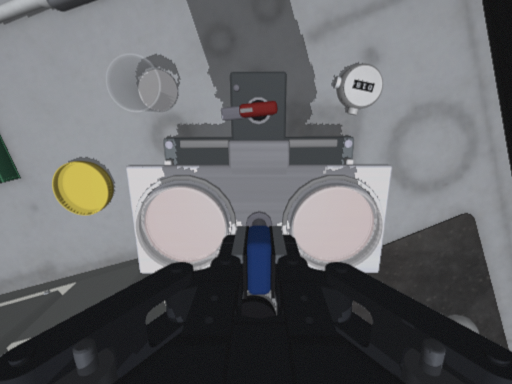

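Emit:
move_arm --series '[[[0,0,0.6,0,0,0,0],[0,0,0.4,0,0,0,0],[0,0,0.2,0,0,0,0],[0,0,0,0,0,0,0],[0,0,0,0,0,0,0]]]'

```text
clock: 13.9
eef_pos: [0.6132, 0.049, 0.1676]
tool_rot: [0.154, 0.988, 0.0, 0.002]
ft_force: [0.2, 0.5, -1.8]
grip_width: 0.0111
```

Emit:
move_arm --series '[[[0,0,0,0,0,0,0],[0,0,0,0,0,0,0],[0,0,0,0,0,0,0],[0,0,0,0,0,0,0],[0,0,0,0,0,0,0]]]'

```text
clock: 14.4
eef_pos: [0.6125, 0.049, 0.1663]
tool_rot: [0.154, 0.988, 0.0, 0.001]
ft_force: [0.7, 0.0, -2.4]
grip_width: 0.0111
```

Emit:
move_arm --series '[[[0,0,0,0,0,0,0],[0,0,0,0,0,0,0],[0,0,0,0,0,0,0],[0,0,0,0,0,0,0],[0,0,0,0,0,0,0]]]'

```text
clock: 14.9
eef_pos: [0.6125, 0.049, 0.1663]
tool_rot: [0.154, 0.988, -0.0, 0.001]
ft_force: [0.1, 0.6, -2.6]
grip_width: 0.0111
```

Emit:
move_arm --series '[[[0,0,0,0,0,0,0],[0,0,0,0,0,0,0],[0,0,0,0,0,0,0],[0,0,0,0,0,0,0],[0,0,0,0,0,0,0]]]'

```text
clock: 15.4
eef_pos: [0.6125, 0.049, 0.1663]
tool_rot: [0.154, 0.988, 0.0, 0.001]
ft_force: [0.1, -0.3, -3.2]
grip_width: 0.0108
```

Emit:
move_arm --series '[[[0,0,0,0,0,0,0],[0,0,0,0,0,0,0],[0,0,0,0,0,0,0],[0,0,0,0,0,0,0],[0,0,0,0,0,0,0]]]'

```text
clock: 15.9
eef_pos: [0.6125, 0.049, 0.1663]
tool_rot: [0.154, 0.988, 0.0, 0.001]
ft_force: [-0.6, 0.5, -2.5]
grip_width: 0.0112
```

Emit:
move_arm --series '[[[0,0,0,0,0,0,0],[0,0,0,0,0,0,0],[0,0,0,0,0,0,0],[0,0,0,0,0,0,0],[0,0,0,0,0,0,0]]]'

```text
clock: 16.4
eef_pos: [0.6125, 0.049, 0.1663]
tool_rot: [0.154, 0.988, 0.0, 0.001]
ft_force: [-0.1, -0.5, -2.4]
grip_width: 0.0114
```

```bash
python3 - <<'E'
from h import *
im,d,P,red,blue,o=look('w15.png')
bar(P,red,.054,.075,'knob'); bar(P,blue,.07,.3,'grip')
# plate plane: light pixels of the carrier plate
z=P[...,2]; g=im.astype(int).min(-1)
m=(d>0)&(z>.12)&(z<.16)&(np.hypot(P[...,0]-.6125,P[...,1]-.0485)<.1)&(g>120)
Q=P[m]; print('all light',len(Q),np.percentile(Q[:,2],[2,50,98]).round(4))
q=Q
for k in range(4):
    A=np.c_[q[:,:2]-[.6125,.0485],np.ones(len(q))]; c=np.linalg.lstsq(A,q[:,2],rcond=None)[0]; r=abs(q[:,2]-A@c)
    q=q[r<max(.0015,1.5*np.median(r))]
print('plane',c.round(4),len(q))
for t in('dish_left','dish_right','beaker','tally_counter'): print(t,[(np.round(r['at'],3).tolist(),round(r['confidence'],2)) for r in bot.find_in('wrist',t)[:3]])
snap('scene','s15.png')
E
```

```text
clock 16.4 tcp [0.6125 0.049  0.1663] yawx 162.3 tz [ 0.002 -0.    -1.   ] w 0.0114 F [-0.1 -0.5 -2.4] q [ 0.08  0.5   0.21  1.28 -0.    0.39]
knob 289 mean [0.5395 0.0731] rect c [539.2  71.2] wh [29.9  8.8] pca yaw 76.9 z [0.0604 0.0618 0.0629]
grip 1096 mean [0.6118 0.0484] rect c [612.8  48.1] wh [10.3 26.7] pca yaw -17.7 z [0.1955 0.1967 0.1978]
all light 21770 [0.1338 0.149  0.1509]
plane [ 0.2971 -0.0931  0.1466] 6363
dish_left []
dish_right [([0.6, 0.0, 0.15], 0.85), ([0.768, -0.005, 0.018], 0.8), ([0.559, -0.133, 0.012], 0.78)]
beaker [([0.489, -0.025, 0.031], 0.98)]
tally_counter [([0.547, 0.172, 0.022], 0.83)]
```

View pics/w15.png

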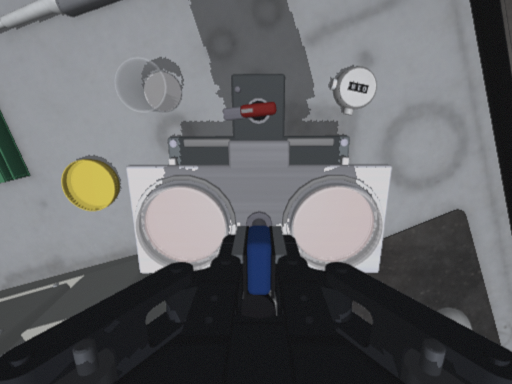

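View pics/s15.png

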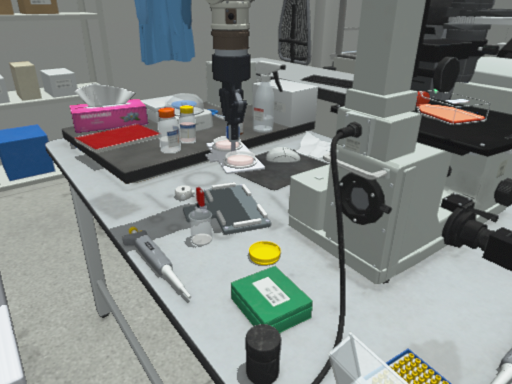

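```bash
python3 - <<'E'
from h import *
im,d,P,red,blue,o=look('w16.png')
y0=np.array([.297,.955]); x0=np.array([.955,-.297]); L=(P[...,:2]-[.6125,.0485]); u=L@x0; v=L@y0; z=P[...,2]
for n,c in(('L',.05),('R',-.05)):
    m=(d>0)&(np.hypot(u,v-c)<.026)&(z>.14)&(z<.16); A=np.c_[u[m],v[m]-c,np.ones(m.sum())]; k=np.linalg.lstsq(A,z[m],rcond=None)[0]; print('dish',n,m.sum(),k.round(4))
    # full-circle fit of dish top
    m=(d>0)&(abs(z-.1505)<.0035)&(np.hypot(u,v-c)<.036); pts=np.c_[u[m],v[m]].astype(np.float32)*1000; print(' enclosing',np.round(cv2.minEnclosingCircle(pts)[0],1),round(cv2.minEnclosingCircle(pts)[1],1))
m=(d>0)&(z>.125)&(z<.145)&(abs(abs(v)-.083)<.004)&(abs(u)<.036)
A=np.c_[u[m],v[m],np.ones(m.sum())]; print('plate ends',m.sum(),np.linalg.lstsq(A,z[m],rcond=None)[0].round(4), np.abs(z[m]-np.median(z[m])).max().round(4))
E
```

```text
clock 16.7 tcp [0.6125 0.049  0.1664] yawx 162.3 tz [ 0.002 -0.    -1.   ] w 0.0111 F [ 0.  -0.5 -2.2] q [ 0.08  0.5   0.21  1.28 -0.    0.39]
dish L 4793 [0.0019 0.0008 0.1499]
 enclosing [ 1.9 49.7] 30.7
dish R 4729 [0.004  0.0002 0.1498]
 enclosing [  0.9 -50.4] 30.4
plate ends 1253 [ 1.400e-03 -1.000e-04  1.352e-01] 0.0056
```

```bash
python3 - <<'E'
from h import *
print(bot.job_done()); o=bot.get_obs(); print(o['clock'],o['eef_pos'].round(4),o['grip_width'],o['ft_force'].round(1))
E
```

```text
the job is handed in; nothing more can be done
None
the job is handed in; nothing more can be done
```

I turned the red clamp knob about 85° clockwise (≈1.48 rad as it was turned), then gripped the blue bar and lifted the carrier straight up about 117 mm. I held it still for about 2.8 s and handed the job in at about 16.7 s, with the carrier still in the gripper.

**Last checks before hand-in:**
- **Knob:** after release it still pointed away from the lug. The last picture put it at about 1.49 rad, well past the 1.1 needed.
- **Level and position:** the carrier plate's slope measured under 0.005 rad. The blue grip was within about 1 mm of where it was before the lift.
- **Dishes:** both were lying flat, with their centres within about 2 mm of their seats.
- **Grip:** the fingers were closed on the bar at 11 mm, carrying about 2.4 N.
- **Beaker and tally counter:** both showed the same places as before, to within the detector's accuracy of a few millimetres.

**Checks that failed or disagreed:**
- A first plane fit of the carrier gave a false slope because it mixed dish walls with the plate. A second fit on the plate ends and dish tops showed it level.
- The trained network did not report the left dish in the final wrist picture. The dish is clearly visible there, and I measured it from the depth data instead.

The hand-in gave no verdict, so I could not confirm how the run was judged.

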